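# Load the cell test jig on the battery bench

## Robot

A 6-joint arm with a two-finger parallel gripper is mounted at the origin on the work surface. World frame = base frame: x ahead of the robot, y to its left, z up, the work surface at z = 0. Lengths are in m, angles in rad, forces in N, time in s.
With the tool pointing down it reaches from about 0.325 to 0.85 m from the base axis. Payload 15.5 kg.
Tool frame: the origin (TCP) lies on the centre line of the jaws, within the pads' length; the fingertips stand r.tip_reach ahead of it and the grasp point (between the pads) lies 6 mm ahead of it (r.tip_reach is the distance from the TCP to the fingertips, in m); z points along the fingers, y is the line along which they close (so a half turn about z gives the same grasp; the last joint's range is limited). The gripper opens to 91 mm and grips with 3 to 60 N. Pads are 32 mm wide; open, the fingers measure 118 mm over their backs; the gripper's body (76 mm by 178 mm) begins 60 mm behind the grasp point.
Start: joints at [-1.288, 0.494, 1.345, -0, 1.302, -0.096], TCP at [0.231, -0.581, 0.239] pointing down, gripper open.
Joint ranges: [-2.91, 2.91], [-0.82, 2.16], [0.22, 2.67], [-1.22, 4.37], [0.12, 2.79], [-3.08, 3.08]. Speed limits (rad/s): [1.89, 1.89, 2.57, 3.01, 3.01, 3.01].

## Interface

Orientations are given as [roll, pitch, yaw] about the fixed x, y, z axes, in that order (R = Rz(yaw) Ry(pitch) Rx(roll)).
In Python, from cell import r gives the robot as it stands.
- The arm moves only by the shell command python3 jog.py 'ROWS' [FORCE]. ROWS is rows parted by semicolons, their numbers by spaces, 1 to 10 of them, each of 7 numbers: the opening from 0.0 (shut) to 1.0 (fully open), then dx, dy, dz in m, then a rotation vector rx, ry, rz in rad; each row is the pose to reach, as a shift and turn from the pose commanded when the command began, along the tool's axes at that moment; what a row does not reach only later rows make up. A row lasts 1/10 s, in which the tool goes at most 0.05 m and 0.15 rad, less where a joint would pass 70% of its speed; a pose out of reach is approached as far as the arm can. The fingers move at their own pace and stop on an object; FORCE is the grip in N (left out, the last holds). Time passes only in rows, so rows that do not move let the fingers close. It prints the time, the measured TCP pose, the force, the opening and the grip force at its end.
- r.sense(): the state, without advancing time (a new reading comes with each control period).
- r.read_camera(name): name is "scene" or "top"; returns a dict with "img" (384x512x3 uint8, red, green, blue), "K" (3x3 intrinsics, pixels), "R" (3x3) and "t" (3): a world point X has camera coordinates R X + t. Camera axes: x right, y down, z forward; pixel columns grow to the right and rows downward; lengths in m; the calibration is good to about 2 mm. A picture is of the moment at which its call begins. There is no depth.
- r.finish_job(): hands the job in; it is judged then, once.
The state is a dict: "t": time; "joints": joint angles; "qvel": joint speeds; "tau": joint torques, N m; "eef_pos": TCP position; "tcp_rot": TCP orientation; "ft_force": force on the tool from outside, world axes, zero at the start; "wrist_torque": the same for the moment, N m; "gripper_width": opening from 0.0 (shut) to 1.0 (fully open); "grip_force": force on a finger pad.
Only numpy, scipy, OpenCV 4.12 (cv2) and the standard library are available. Lean on these libraries where they do the work, as an engineer would, in place of code of your own. Each camera call takes 0.05 s, during which the arm holds its last target. There are 200 camera calls.

## Task

Put the loose battery cells on test in the bench jig. Switch the jig off before you touch its guard, slide the guard up out of the front slots and park it right down in the rear slots, then stand every cell in front of the jaws and push each one back into a V of its own until it sits upright and centred, touching both copper faces. Then put the guard back, right down in the front slots, and switch the jig on; leave the meter, the screwdriver and the roll of tape where they are.

Things in the scene. Friction and masses are not known exactly. Their poses are not given: they have to be found in the camera images.
- jig: test jig screwed to the bench, its yaw varies: three copper V-jaws in a row along y, slotted aluminium posts for the guard before and behind them, and a switch at the right-hand end, all on a paper-thin grey sheet flush with the bench, from x -103 to +112 and y -267 to +153 mm in the jig's frame. Origin: at bench level, the middle seat; x points away from the robot (into the Vs), y left.
- seat1 (a point): seat of the left V (jig x 0, y +80 mm), at bench level, axes as the jig's: the centre of a cell's underside lies here when the cell touches both faces. Each V is 60 mm tall, 90 degrees, opening to -x (to the robot): apex at x +32.5 mm, mouth 64 mm wide at x 0; black ribs between the Vs reach forward to x +8 mm. Flat and clear from the mouths to the front slot.
- seat2 (a point): seat of the middle V (jig x 0, y 0), likewise
- seat3 (a point): seat of the right V (jig x 0, y -80 mm), likewise
- front_slot (a point): middle of the front guard slot at bench level (jig x -75 mm), axes as the jig's: the guard's origin when it is right down in front of the cells. Slot 9.4 mm wide (guard 6 mm), 5 mm to spare at either end, in two aluminium posts at jig y +-105 to +-133 mm, whose mouths flare to about 24 mm and end 61 mm above the bench. Between the posts there is nothing.
- rear_slot (a point): middle of the rear parking slot at bench level (jig x +85 mm), axes as the jig's; posts and slot just like the front pair
- guard: flat white insulating sheet, 6 mm thick (x), 240 mm wide (y), 130 mm tall (z), 0.22 kg, standing on edge in the front slots at the start; origin: middle of its lower edge. Its free upper edge, to be pinched, is 69 mm above the posts and 50 mm above the tops of the cells. Loose in the slots, it lifts out without force.
- switch (a joint): toggle lever on a grey box at the jig's right-hand end, 0 to 1.0 rad: 0 = off, leaning towards the robot (jig -x), 1.0 = on, leaning away (jig +x); on at the start. Off means below 0.2, on above 0.8. Turns about the jig's y axis, pivot 22 mm above the bench at jig x 0, y -225 mm; lever 80 mm long; about 1 N at its ball moves it, and it stays where it is left.
- switch_tip (a point): centre of the lever's black ball (26 mm in diameter), about 92 mm above the bench; at jig x -38 mm when off, +38 mm when on
- cell1: bare steel battery cell, an upright cylinder 46 mm in diameter, 80 mm tall, 0.23 to 0.43 kg, on the bench left of the jig, at least 75 mm from the next one (centres); origin: centre of its underside, z up its axis. It slides easily along the jaws, less so on the bench: push it low, or it tips. None if absent: two or three of the cells are there.
- cell2: bare steel battery cell, an upright cylinder 46 mm in diameter, 80 mm tall, 0.23 to 0.43 kg, on the bench left of the jig, at least 75 mm from the next one (centres); origin: centre of its underside, z up its axis. It slides easily along the jaws, less so on the bench: push it low, or it tips. None if absent: two or three of the cells are there.
- cell3: bare steel battery cell, an upright cylinder 46 mm in diameter, 80 mm tall, 0.23 to 0.43 kg, on the bench left of the jig, at least 75 mm from the next one (centres); origin: centre of its underside, z up its axis. It slides easily along the jaws, less so on the bench: push it low, or it tips. None if absent: two or three of the cells are there.
- meter: orange multimeter lying beyond the jig, 150 x 78 x 45 mm; not to be moved
- screwdriver: black-handled screwdriver, 200 mm long, lying on the bench; not to be moved
- tape: roll of black tape lying flat, 72 mm in diameter, 19 mm tall; not to be moved. (A black power-supply case, 150 mm tall, stands farther left on the bench, beyond y = 0.5 m: fixed.)

How it is judged:
On the way, in this order (a step that is already met when the one before it is completed fails the run):
1. the jig is switched off with the guard still in front (value of joint switch below 0.2 rad and horizontal distance between guard and front_slot below 0.01 m and z of guard in the frame of front_slot below 0.004 m and angle between guard's own z axis and vertical below 0.12 rad), for 0.2 s.
2. the guard stands right down in the rear slots, the switch still off (value of joint switch below 0.2 rad and horizontal distance between guard and rear_slot below 0.01 m and z of guard in the frame of rear_slot below 0.004 m and angle between guard's own z axis and vertical below 0.12 rad), for 0.3 s.
3. every cell stands in a V, centred against both faces ((distance between cell1 and seat1 below 0.003 m or distance between cell1 and seat2 below 0.003 m or distance between cell1 and seat3 below 0.003 m) and angle between each of cell1, cell2, cell3's own z axis and vertical below 0.06 rad and (distance between cell2 and seat1 below 0.003 m or distance between cell2 and seat2 below 0.003 m or distance between cell2 and seat3 below 0.003 m) and (distance between cell3 and seat1 below 0.003 m or distance between cell3 and seat2 below 0.003 m or distance between cell3 and seat3 below 0.003 m) and linear speed of each of cell1, cell2, cell3 below 0.02 m/s), for 0.3 s.
4. the guard is right down in the front slots again, before the jig is switched on (all of step 1), for 0.3 s.
5. the jig is switched on (value of joint switch above 0.8 rad), for 0.2 s.
At the end, for the whole second after the job is handed in: every cell stands upright in a V of its own, the centre of its underside within 3 mm of the seat where it touches both faces; the guard stands right down in the front slots (within 10 mm along and across, 4 mm in height); the switch is on (above 0.8 rad); all is at rest and released (all of step 3 and value of joint switch above 0.8 rad and horizontal distance between guard and front_slot below 0.01 m and z of guard in the frame of front_slot below 0.004 m and angle between guard's own z axis and vertical below 0.12 rad and linear speed of guard below 0.02 m/s).
It fails at once if the guard is raised while the jig is switched on (value of joint switch above 0.5 rad and z of guard in the frame of jig above 0.025 m).
It fails at once if the meter, the screwdriver or the tape is disturbed (distance of any of meter, screwdriver, tape from where it was at the start of the episode above 0.03 m).
Of cell1, cell2, cell3 only 2 to 3 are there at a start; the rules pass over those that are not, and their reading is None.
At some moment in a run one of cell1, cell2, cell3 may be knocked a few centimetres aside while the robot is not near it.
It also fails if it takes over 210 s, if anything falls off the work surface, if the arm or the gripper's body presses on something with over 40 N, if the wrist force passes 120 N, or if a joint passes its speed limit or range.

## Working session

There is one attempt and no reset: what is moved stays moved. The work goes in short steps, Python scripts to look and compute and a shell command to move; the robot and the scene stay as the last step left them, time stands still between calls to the robot, and variables do not carry over. Pictures are saved under pics/ and viewed, at most 14 in all, crops included, and the job is handed in when it is done.

```bash
ls; mkdir -p pics; python3 - <<'E'
from cell import r
import cv2
for n in("scene","top"):
    c=r.read_camera(n); cv2.imwrite(f"pics/{n}0.png",c["img"][:,:,::-1]); print(n,c["K"].tolist(),c["R"].tolist(),c["t"].tolist())
print(r.sense(), r.tip_reach)
E
```

```text
cell.py
jog.py
pics
scene [[465.17305971163444, 0.0, 254.17010314070887], [0.0, 465.17305971163444, 195.00802125128573], [0.0, 0.0, 1.0]] [[-0.6628092394472911, 0.748785424406231, 0.0020737164906685997], [0.568771544432066, 0.5052620917474857, -0.6490062780030079], [-0.4870142116485572, -0.42898788658857917, -0.7607802250404505]] [0.39262513733250737, -0.29058787376967676, 1.4587603100680837]
top [[387.5207855394944, 0.0, 254.68540086716231], [0.0, 387.5207855394944, 187.0709473078073], [0.0, 0.0, 1.0]] [[-0.014520759269503723, -0.9997080152614033, -0.019314030453089544], [-0.9881076683557396, 0.017304054959717038, -0.15278679726512595], [0.15307639689651942, 0.01686576129490869, -0.9880704240129456]] [0.04772771977955958, 0.6279576744196762, 1.1481068665776064]
{'t': 0.1, 'joints': array([-1.28752325e+00,  4.94124873e-01,  1.34607021e+00, -1.41038210e-05,
        1.30250565e+00, -9.55329095e-02]), 'qvel': array([-8.24945607e-05, -1.76678035e-03, -2.82539825e-03, -5.38780054e-04,
        1.31110384e-03, -5.76716664e-05]), 'tau': array([ 3.51338822e-03, -8.80234122e+01, -3.82544768e+01,  7.06716045e-02,
        4.82018525e-02, -3.70994542e-05]), 'eef_pos': array([ 0.23102229, -0.58039234,  0.23839515]), 'tcp_rot': array([-3.14048833e+00, -9.21642527e-05,  3.78809682e-01]), 'ft_force': array([ 0.02654409,  0.34710115, -0.65263232]), 'wrist_torque': array([0.02166591, 0.05155759, 0.00737988]), 'grip_force': 0.0, 'gripper_width': 1.0021692259121475} 0.025
```

View pics/scene0.png

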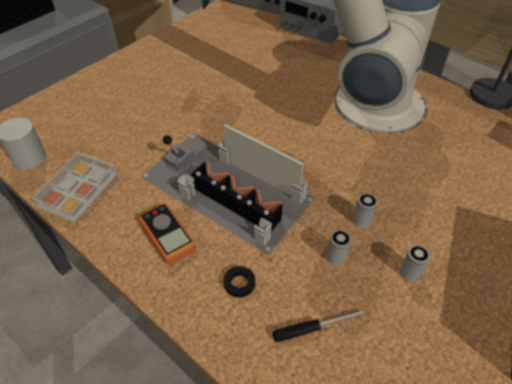

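View pics/top0.png

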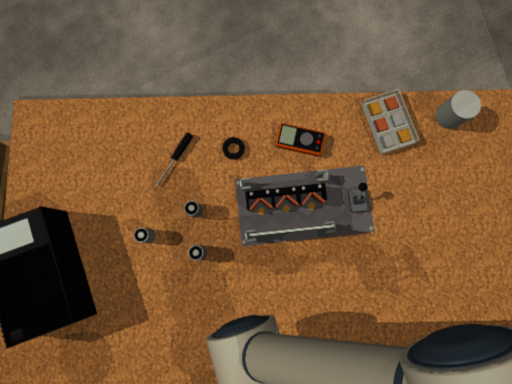

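The scene image shows the jig at about (230,190), the guard at the front, the lever ball at (167,140), and cells at (365,210), (338,247) and (414,262). The top image shows the jig at (305,205), the ball at (363,187), and cells at (192,209), (143,235) and (197,252). I'll crop in to get precise points.

```bash
cat > h.py <<'E'
import numpy as np, cv2
from cell import r
from scipy.optimize import least_squares
from scipy.spatial.transform import Rotation as Ro
def cam(n): return r.read_camera(n)
def proj(c,X):
    p=(np.atleast_2d(X)@c["R"].T+c["t"])@c["K"].T; return p[:,:2]/p[:,2:]
def ray(c,uv,z):
    d=c["R"].T@np.linalg.inv(c["K"])@[*uv,1]; o=-c["R"].T@c["t"]; return o+d*(z-o[2])/d[2]
def tri(c1,u1,c2,u2):
    f=lambda X:np.r_[proj(c1,X)[0]-u1,proj(c2,X)[0]-u2]
    s=least_squares(f,ray(c1,u1,.05)); return s.x,np.abs(s.fun).max()
def crop(c,x,y,w,h,s,name):
    cv2.imwrite(name,cv2.resize(np.ascontiguousarray(c["img"][y:y+h,x:x+w,::-1]),None,fx=s,fy=s,interpolation=cv2.INTER_CUBIC))
E
python3 - <<'E'
from h import *
crop(cam("top"),230,160,150,90,5,"pics/t1.png")
crop(cam("scene"),140,120,180,130,4,"pics/s1.png")
E
```

```text
(no output)
```

View pics/t1.png

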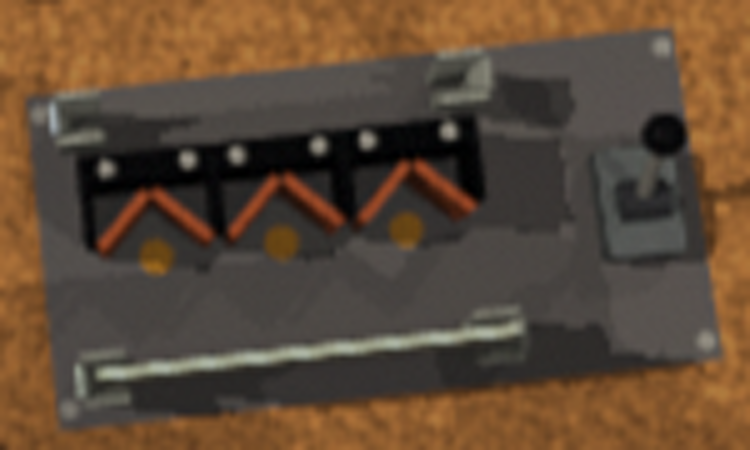

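View pics/s1.png

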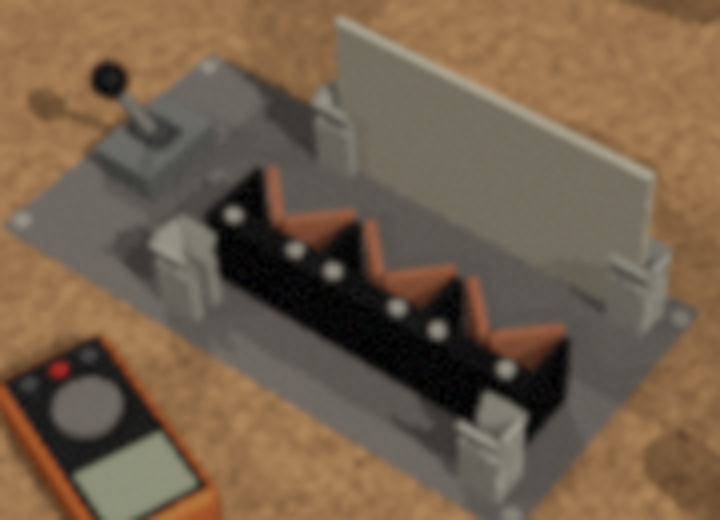

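The top crop shows sheet corners at (28,98), (672,30), (720,355) and (60,430), the guard's top edge from (97,376) to (522,328), and the ball at (664,134). The scene crop shows sheet corners at (212,57), (8,222) and (695,313), guard top corners at (340,20) and (653,178), and the ball at (109,79).

```bash
cat >> h.py <<'E'
def jp(p,j): # jig point -> world
    c,s=np.cos(p[2]),np.sin(p[2]); j=np.atleast_2d(j)
    return np.c_[p[0]+c*j[:,0]-s*j[:,1],p[1]+s*j[:,0]+c*j[:,1],j[:,2]]
E
python3 - <<'E'
from h import *
ct,cs=cam("top"),cam("scene")
T=lambda a:np.array([230,160])+(np.array(a)+.5)/5-.5
S=lambda a:np.array([140,120])+(np.array(a)+.5)/4-.5
J={'rl':(.112,.153,0),'rr':(.112,-.267,0),'fr':(-.103,-.267,0),'fl':(-.103,.153,0),'gl':(-.075,.12,.13),'gr':(-.075,-.12,.13),'ball':(.038,-.225,.092)}
t=dict(rl=(28,98),rr=(672,30),fr=(720,355),fl=(60,430),gl=(97,376),gr=(522,328),ball=(664,134))
s=dict(rr=(8,222),fr=(212,57),fl=(695,313),gr=(340,20),gl=(653,178),ball=(109,79))
obs=[(ct,J[k],T(v)) for k,v in t.items()]+[(cs,J[k],S(v)) for k,v in s.items()]
f=lambda p:np.concatenate([proj(c,jp(p,j))[0]-u for c,j,u in obs])
q=least_squares(f,[.5,-.05,0],loss='soft_l1')
print(q.x); print([k for k in list(t)+list(s)]); print(f(q.x).reshape(-1,2).round(1).tolist())
for k in s:
    X,e=tri(ct,T(t[k]),cs,S(s[k])); print(k,X.round(4),e.round(2),jp(q.x,J[k])[0].round(4))
# cells: approx
c1=ct; 
for a,b in (((192,209),(340,238)),((143,235),(418,253)),((197,252),(367,200))): print(tri(ct,np.array(a),cs,np.array(b)))
crop(ct,120,190,100,75,8,"pics/t2.png"); crop(cs,320,185,120,100,6,"pics/s2.png")
E
```

```text
[ 0.56531501 -0.05935486  0.0833292 ]
['rl', 'rr', 'fr', 'fl', 'gl', 'gr', 'ball', 'rr', 'fr', 'fl', 'gr', 'gl', 'ball']
[[-0.4, -0.4], [0.3, 0.3], [0.4, 2.0], [-0.7, 0.3], [0.1, -0.2], [-0.2, 1.0], [-0.6, -1.2], [-1.5, 0.4], [0.6, -1.4], [1.8, 0.2], [-0.6, -1.1], [-0.3, -0.5], [-1.2, 2.3]]
rr [ 0.6979 -0.3126  0.0034] 0.55 [ 0.6991 -0.3161  0.    ]
fr [ 4.905e-01 -3.323e-01 -4.000e-04] 0.35 [ 0.4849 -0.334   0.    ]
fl [ 0.4514  0.0812 -0.0005] 0.37 [0.4499 0.0845 0.    ]
gr [ 0.5019 -0.1845  0.1279] 0.75 [ 0.5006 -0.1852  0.13  ]
gl [0.48   0.0545 0.1283] 0.03 [0.4806 0.054  0.13  ]
ball [ 0.6174 -0.2804  0.0971] 0.1 [ 0.6219 -0.2804  0.092 ]
(array([0.56136746, 0.22666951, 0.07372289]), np.float64(0.0008445729325785578))
(array([0.48453721, 0.37465988, 0.07563944]), np.float64(0.9307696805481669))
(array([0.43252002, 0.21185296, 0.07820211]), np.float64(0.7013978851888396))
```

View pics/t2.png

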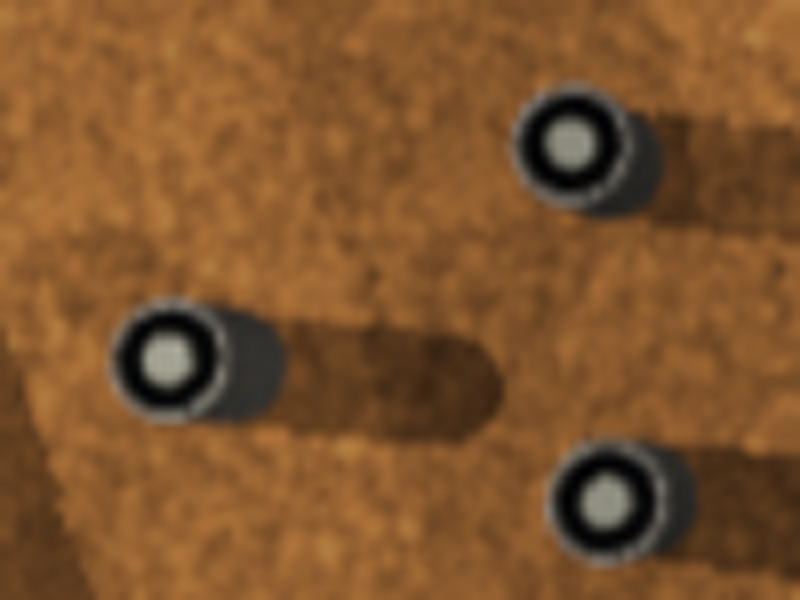

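View pics/s2.png

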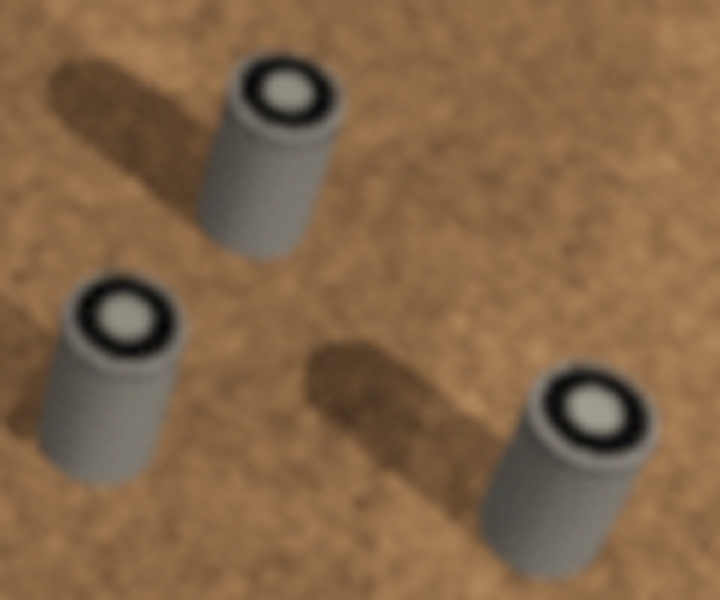

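Both crops show three upright cells with ring caps. In the top crop the caps are at (571,143), (168,360) and (605,502); in the scene crop they are at (126,318), (595,409) and (288,91). Next I'll refine the jig pose from the sheet edges and measure the cells from their caps automatically.

```bash
cat >> h.py <<'E'
def edgepts(c,p,z=0):
    sat=cv2.GaussianBlur(cv2.cvtColor(c["img"],cv2.COLOR_RGB2HSV)[:,:,1].astype(np.float32),(0,0),.7)
    C=np.array([(.112,.153),(.112,-.267),(-.103,-.267),(-.103,.153)]); out=[]
    for i in range(4):
        a,b=C[i],C[(i+1)%4]; n=np.array([(1,0),(0,-1),(-1,0),(0,1)][i])
        for s in np.linspace(.06,.94,30):
            m=a+s*(b-a); q=m+np.linspace(-.014,.014,57)[:,None]*n
            uv=proj(c,jp(p,np.c_[q,np.zeros(57)])).astype(np.float32)
            v=cv2.remap(sat,uv[:,:1],uv[:,1:],cv2.INTER_LINEAR)[:,0]
            lo,hi=v[:8].mean(),v[-8:].mean()
            if hi-lo<50: continue
            k=np.where(v>(lo+hi)/2)[0][0]; out.append((i,*q[k]))
    return out
def caps(c,guess,w=9):
    # dark ring around the cap: centroid of its filled outline
    g=cv2.cvtColor(c["img"],cv2.COLOR_RGB2GRAY); x,y=np.round(guess).astype(int)
    p=cv2.resize(g[y-w:y+w+1,x-w:x+w+1],None,fx=8,fy=8,interpolation=cv2.INTER_CUBIC)
    m=(p<55).astype(np.uint8); cs,_=cv2.findContours(m,cv2.RETR_EXTERNAL,cv2.CHAIN_APPROX_NONE)
    k=max(cs,key=cv2.contourArea); (u,v),ax,_=cv2.fitEllipse(k)
    return np.array([x-w+(u+.5)/8-.5,y-w+(v+.5)/8-.5]),np.round(np.array(ax)/8,1)
E
python3 - <<'E'
from h import *
ct,cs=cam("top"),cam("scene")
P={}
for n,c in(("top",ct),("scene",cs)):
    p=np.array([.5653,-.0594,.086])
    for it in range(4):
        E=edgepts(c,p); J=np.array([(e[1],e[2],0) for e in E]); W=jp(p,J); I=np.array([e[0] for e in E])
        def f(q):
            ci,si=np.cos(q[2]),np.sin(q[2]); d=W[:,:2]-q[:2]; X=d[:,0]*ci+d[:,1]*si; Y=-d[:,0]*si+d[:,1]*ci
            return np.select([I==0,I==1,I==2,I==3],[X-.112,Y+.267,X+.103,Y-.153])
        s=least_squares(f,p,loss='soft_l1',f_scale=.001); p=s.x
    print(n,p.round(4),[ (int((I==i).sum()),round(float(np.median(f(p)[I==i]))*1e3,1)) for i in range(4)] if 0 else [(int((I==i).sum()),(np.median(f(p)[I==i])*1e3).round(1)) for i in range(4)]); P[n]=p
for a,b in (((191.3,208),(340.8,238)),((141,235),(419,253)),((205.6-10,252.7),(368,200))):
    u,ax=caps(ct,a); v,bx=caps(cs,b); X,e=tri(ct,u,cs,v); print(u.round(1),ax,v.round(1),bx,X.round(4),e.round(2))
E
```

```text
top [ 0.5668 -0.0596  0.091 ] [(30, np.float64(-0.5)), (30, np.float64(0.5)), (30, np.float64(0.5)), (30, np.float64(-0.5))]
scene [ 0.5652 -0.06    0.0952] [(30, np.float64(-0.1)), (28, np.float64(0.5)), (7, np.float64(1.4)), (30, np.float64(-0.5))]
[191.  207.6] [12.1 12.4] [340.4 237.5] [12.7 16.1] [0.5649 0.2288 0.0811] 0.08
[140.5 234.5] [11.8 12.5] [418.7 253.1] [12.4 17.2] [0.4872 0.3778 0.0813] 0.08
[195.3 252.3] [12.2 12.7] [367.4 199.8] [10.8 15.1] [0.4329 0.2144 0.0812] 0.01
```

```bash
cat >> h.py <<'E'
JIG=np.array([.566,-.060,.0915])
def go(x,y,z,yaw=JIG[2],jig=True):
    """delta in tool axes to a TCP target, tool down (jig or world xy)"""
    if jig: x,y,_=jp(JIG,[x,y,0])[0]
    s=r.sense(); R0=Ro.from_euler('xyz',s["tcp_rot"]); R1=Ro.from_euler('xyz',[np.pi,0,yaw])
    print("target",np.round([x,y,z],4),"d",R0.inv().apply(np.array([x,y,z])-s["eef_pos"]).round(4),"rot",(R0.inv()*R1).as_rotvec().round(4))
E
python3 - <<'E'
from h import *
go(.085,-.225,.238); go(.085,-.225,.107)
E
```

```text
target [ 0.6712 -0.2763  0.238 ] d [ 0.5215 -0.12    0.0009] rot [-2.000e-04  0.000e+00  2.873e-01]
target [ 0.6712 -0.2763  0.107 ] d [ 0.5215 -0.12    0.1319] rot [-2.000e-04  0.000e+00  2.873e-01]
```

```bash
R="0 0.52 -0.12 0 0 0 0.287"; python3 jog.py '0 0.05 -0.012 0 0 0 0.03; 0 0.10 -0.024 0 0 0 0.06; 0 0.15 -0.036 0 0 0 0.09; 0 0.20 -0.048 0 0 0 0.12; 0 0.25 -0.06 0 0 0 0.15; 0 0.30 -0.07 0 0 0 0.18; 0 0.35 -0.08 0 0 0 0.21; 0 0.40 -0.092 0 0 0 0.24; 0 0.45 -0.104 0 0 0 0.27; 0 0.50 -0.115 0 0 0 0.287'; python3 - <<'E'
from h import *
go(.085,-.225,.107)
E
```

```text
t: 1.4
eef_pos: [0.6439, -0.2948, 0.239]
tcp_rot: [3.141, -0.0, 0.091]
ft_force: [0.4, -1.3, -0.1]
gripper_width: 0.152
grip_force: 0.0
target [ 0.6712 -0.2763  0.107 ] d [ 0.0289 -0.0159  0.132 ] rot [ 0.0001 -0.0001 -0.0008]
```

```bash
python3 jog.py '0 0.025 -0.008 0 0 0 0; 0 0.025 -0.008 0.04 0 0 0; 0 0.025 -0.008 0.09 0 0 0; 0 0.025 -0.008 0.132 0 0 0; 0 0.025 -0.008 0.132 0 0 0; 0 0.025 -0.008 0.132 0 0 0'; python3 - <<'E'
from h import *
go(.085,-.225,.107); go(-.010,-.225,.107)
E
```

```text
t: 2.0
eef_pos: [0.6667, -0.2862, 0.1077]
tcp_rot: [-3.141, 0.0, 0.092]
ft_force: [-0.2, -0.3, 0.8]
gripper_width: 0.004
grip_force: 0.0
target [ 0.6712 -0.2763  0.107 ] d [ 0.0054 -0.0095  0.0007] rot [-0.0002  0.0003  0.0002]
target [ 0.5766 -0.285   0.107 ] d [-0.0896 -0.0095  0.0007] rot [-0.0002  0.0003  0.0002]
```

```bash
python3 jog.py '0 0 -0.0095 0 0 0 0; 0 -0.02 -0.0095 0 0 0 0; 0 -0.035 -0.0095 0 0 0 0; 0 -0.05 -0.0095 0 0 0 0; 0 -0.065 -0.0095 0 0 0 0; 0 -0.08 -0.0095 0 0 0 0; 0 -0.09 -0.0095 0 0 0 0; 0 -0.09 -0.0095 0 0 0 0'; python3 - <<'E'
from h import *
go(-.010,-.225,.107)
c=cam("top");cs=cam("scene"); crop(cs,140,110,120,90,6,"pics/s3.png")
E
```

```text
t: 2.8
eef_pos: [0.5772, -0.2852, 0.1095]
tcp_rot: [3.139, -0.005, 0.091]
ft_force: [3.3, 1.6, 1.7]
gripper_width: 0.006
grip_force: 1.4
target [ 0.5766 -0.285   0.107 ] d [-0.0005 -0.0003  0.0025] rot [ 0.0022 -0.0046 -0.0003]
```

View pics/s3.png

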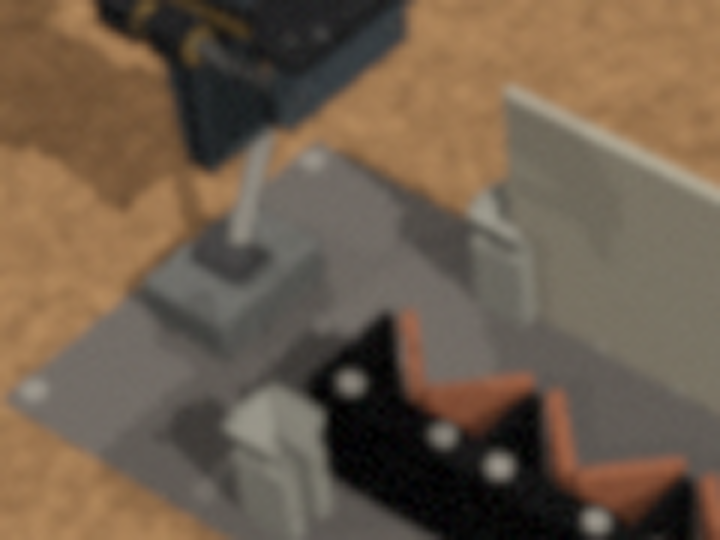

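The lever (about (255,190) in the crop) leans toward the robot and away from the jaws. I'll push slightly further to confirm the stop, then lift.

```bash
python3 jog.py '0 -0.004 0 0 0 0 0; 0 -0.004 0 0 0 0 0'; python3 jog.py '0 0.02 0 0 0 0 0;0 0.025 0 -0.04 0 0 0;0 0.025 0 -0.08 0 0 0; 0 0.025 0 -0.12 0 0 0; 0 0.025 0 -0.12 0 0 0';python3 - <<'E'
from h import *
go(-.075,0,.135+.1,JIG[2]-np.pi/2); go(-.075,0,.235,JIG[2]+np.pi/2); print(r.sense()["joints"])
E
```

```text
t: 3.1
eef_pos: [0.5761, -0.2855, 0.1091]
tcp_rot: [3.139, -0.009, 0.092]
ft_force: [21.4, 6.7, 1.6]
gripper_width: 0.006
grip_force: 11.1
t: 3.6
eef_pos: [0.5993, -0.2841, 0.2335]
tcp_rot: [3.136, -0.008, 0.092]
ft_force: [-0.2, 0.2, 0.1]
gripper_width: 0.006
grip_force: 0.0
target [ 0.4913 -0.0669  0.235 ] d [-0.0875 -0.2262 -0.0035] rot [-1.5000e-03 -1.0600e-02  1.5714e+00]
target [ 0.4913 -0.0669  0.235 ] d [-0.0875 -0.2262 -0.0035] rot [ 1.0600e-02 -1.5000e-03 -1.5702e+00]
[-5.32549164e-01  5.48710115e-01  1.25853844e+00 -2.16388001e-04
  1.32472184e+00  9.46175717e-01]
```

```bash
python3 jog.py '0.5 0 -0.02 0 0 0 -0.15;0.5 -0.01 -0.04 0 0 0 -0.3;0.5 -0.02 -0.07 0 0 0 -0.45;0.5 -0.03 -0.1 0 0 0 -0.6;0.5 -0.04 -0.13 0 0 0 -0.75;0.5 -0.05 -0.16 0 0 0 -0.9;0.5 -0.06 -0.19 0 0 0 -1.05;0.5 -0.07 -0.21 0 0 0 -1.2;0.5 -0.08 -0.226 0 0 0 -1.35;0.5 -0.0875 -0.226 0 0 0 -1.5';python3 jog.py '0.5 0 0 0 0 0 -0.07;0.5 0 0 0 0 0 -0.07;0.5 0 0 0 0 0 -0.07';python3 - <<'E'
from h import *
go(-.075,0,.133,JIG[2]+np.pi/2)
c=cam("scene"); ct=cam("top"); crop(ct,230,160,150,90,5,"pics/t4.png")
E
```

```text
t: 4.6
eef_pos: [0.4881, -0.0642, 0.2272]
tcp_rot: [-3.142, -0.0, 1.6]
ft_force: [-0.1, -0.0, 0.3]
gripper_width: 0.495
grip_force: 0.0
t: 4.9
eef_pos: [0.4892, -0.0659, 0.2271]
tcp_rot: [3.141, 0.0, 1.659]
ft_force: [0.7, 0.6, 0.8]
gripper_width: 0.498
grip_force: 0.0
target [ 0.4913 -0.0669  0.133 ] d [-0.0011  0.002   0.0941] rot [ 0.0004  0.0002 -0.003 ]
```

View pics/t4.png

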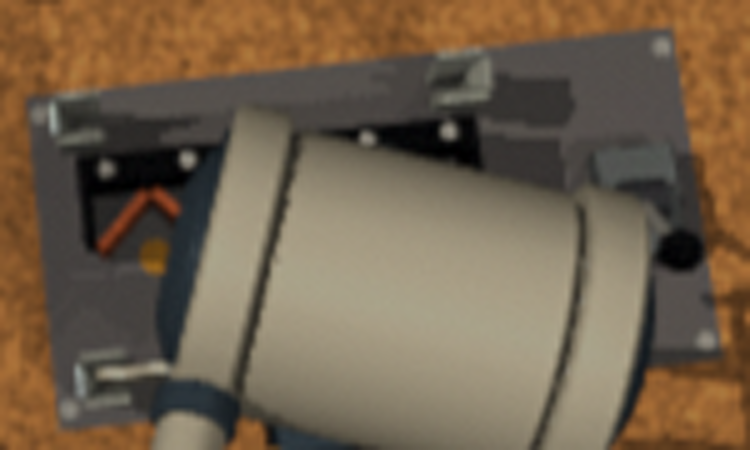

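The ball now sits at (680,250) on the robot side, so the jig is off. Now I'll pinch the guard.

```bash
python3 jog.py '0.5 -0.001 0.002 0.04 0 0 -0.003;0.5 -0.001 0.002 0.08 0 0 -0.003;0.5 -0.001 0.002 0.094 0 0 -0.003;0.5 -0.001 0.002 0.094 0 0 -0.003;0 -0.001 0.002 0.094 0 0 -0.003;0 -0.001 0.002 0.094 0 0 -0.003;0 -0.001 0.002 0.094 0 0 -0.003;0 -0.001 0.002 0.094 0 0 -0.003' 40;python3 jog.py '0 0 0 0 0 0 0;0 0 0 0 0 0 0';python3 - <<'E'
from h import *
go(-.075,0,.133+.085,JIG[2]+np.pi/2);go(.085,0,.133+.085,JIG[2]+np.pi/2)
E
```

```text
t: 5.8
eef_pos: [0.4916, -0.0668, 0.1337]
tcp_rot: [3.14, 0.0, 1.665]
ft_force: [-0.3, -0.7, 0.2]
gripper_width: 0.182
grip_force: 0.0
t: 6.0
eef_pos: [0.4913, -0.0667, 0.1333]
tcp_rot: [3.141, 0.0, 1.665]
ft_force: [-1.5, 1.0, 6.7]
gripper_width: 0.068
grip_force: 40.0
target [ 0.4913 -0.0669  0.218 ] d [-0.0001  0.0001 -0.0847] rot [0.0005 0.0002 0.0025]
target [ 0.6506 -0.0522  0.218 ] d [-0.0005  0.1601 -0.0846] rot [0.0005 0.0002 0.0025]
```

```bash
python3 jog.py '0 0 0 -0.02 0 0 0;0 0 0 -0.05 0 0 0;0 0 0 -0.085 0 0 0;0 0 0 -0.095 0 0 0;0 0 0.04 -0.095 0 0 0;0 0 0.08 -0.095 0 0 0;0 0 0.12 -0.095 0 0 0;0 0 0.15 -0.095 0 0 0;0 0 0.16 -0.095 0 0 0;0 0 0.16 -0.095 0 0 0';python3 jog.py '0 0 0 0 0 0 0;0 0 0 0 0 0 0';python3 - <<'E'
from h import *
go(.085,0,.133,JIG[2]+np.pi/2)
c=cam("scene"); crop(c,140,70,180,150,4,"pics/s5.png")
E
```

```text
t: 7.0
eef_pos: [0.6509, -0.0515, 0.2265]
tcp_rot: [-3.14, -0.0, 1.665]
ft_force: [0.5, -0.3, -2.2]
gripper_width: 0.064
grip_force: 40.0
t: 7.2
eef_pos: [0.6493, -0.0518, 0.2278]
tcp_rot: [-3.141, -0.0, 1.665]
ft_force: [0.4, 0.6, -2.0]
gripper_width: 0.063
grip_force: 40.0
target [ 0.6506 -0.0522  0.133 ] d [-0.0006  0.0014  0.0948] rot [-0.0009 -0.0002  0.0022]
```

View pics/s5.png

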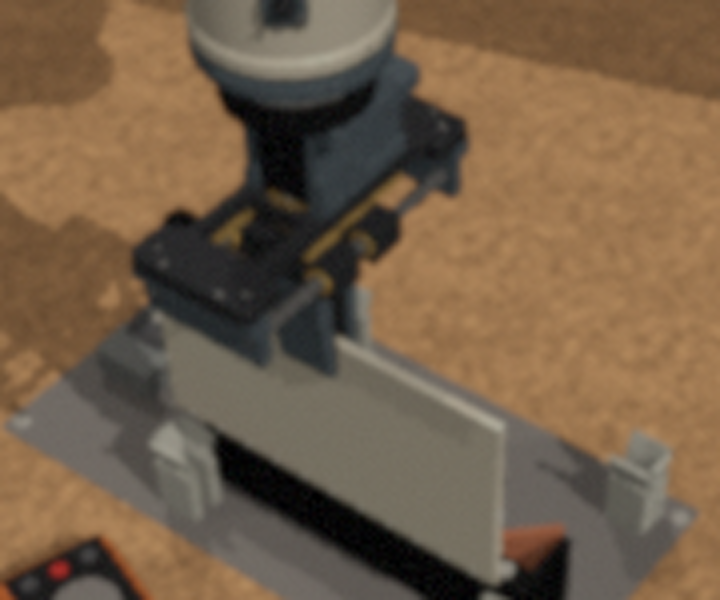

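The guard hangs level above the rear slots, with its lower corner at (497,580). I'll lower it.

```bash
python3 jog.py '0 -0.0005 0.0013 0.03 0 0 0.002;0 -0.0005 0.0013 0.05 0 0 0.002;0 -0.0005 0.0013 0.06 0 0 0.002;0 -0.0005 0.0013 0.07 0 0 0.002;0 -0.0005 0.0013 0.08 0 0 0.002;0 -0.0005 0.0013 0.088 0 0 0.002;0 -0.0005 0.0013 0.093 0 0 0.002;0 -0.0005 0.0013 0.093 0 0 0.002'
```

```text
t: 8.05
eef_pos: [0.6516, -0.052, 0.1344]
tcp_rot: [-3.141, -0.0, 1.663]
ft_force: [-0.5, -0.5, -2.7]
gripper_width: 0.06
grip_force: 40.0
```

```bash
python3 jog.py '0.15 0 0 0 0 0 0;0.3 0 0 0 0 0 0;0.5 0 0 0 0 0 0;0.5 0 0 0 0 0 0;0.5 0 0 -0.04 0 0 0;0.5 0 0 -0.08 0 0 0;0.5 0 0 -0.12 0 0 0;0.5 0 0 -0.12 0 0 0'; python3 - <<'E'
from h import *
ct,cs=cam("top"),cam("scene"); crop(cs,140,110,180,140,4,"pics/s6.png")
go(.565,.2288,.235,0,False); print(r.sense()["joints"])
for a,b in (((191,207.6),(340.4,237.5)),((140.5,234.5),(418.7,253.1)),((195.3,252.3),(367.4,199.8))):
    try:
        u,ax=caps(ct,a); v,bx=caps(cs,b); X,e=tri(ct,u,cs,v); print(X.round(4),e.round(2))
    except Exception as e: print(e)
E
```

```text
t: 8.85
eef_pos: [0.6542, -0.0525, 0.261]
tcp_rot: [3.133, 0.002, 1.663]
ft_force: [0.5, 0.2, 0.3]
gripper_width: 0.5
grip_force: 0.0
target [0.565  0.2288 0.235 ] d [ 0.2878 -0.061   0.0206] rot [ 2.1000e-03 -1.3000e-03  1.6628e+00]
[-1.71044143e-01  5.20575384e-01  1.24689572e+00 -1.21438088e-05
  1.37193606e+00 -2.63042231e-01]
[0.5649 0.2288 0.0811] 0.08
[0.4871 0.3778 0.0813] 0.08
[0.4329 0.2144 0.0813] 0.01
```

View pics/s6.png

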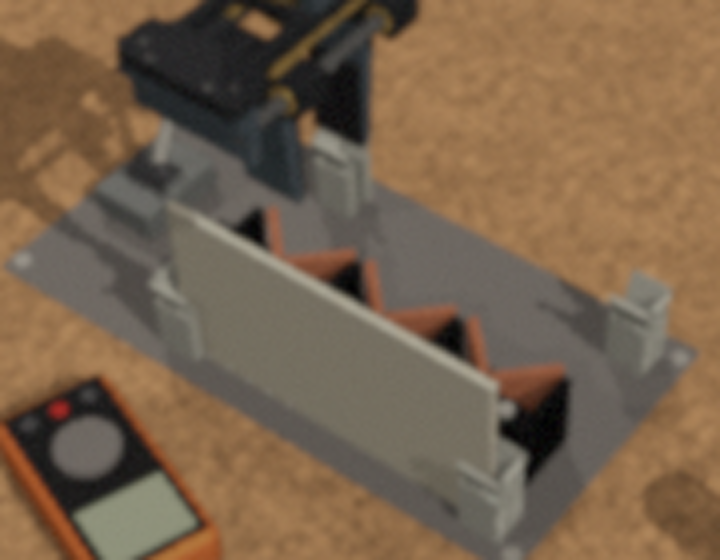

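The guard stands down in the rear slots, with top corners at (170,205) and (497,378), and the cells have not moved. Next is the nearest cell (0.433, 0.214).

```bash
python3 - <<'E'
from h import *
cs=cam("scene"); print("guard z:", (( proj(cs,jp(JIG,[[.085,.12,.13],[.085,-.12,.13]]))-[140,110])*4).round(0).tolist())
go(.4329,.2144,.20,JIG[2],False)
E
python3 jog.py '1 0 0 0 0 0 0.15;1 0.04 0.03 0 0 0 0.3;1 0.07 0.06 0 0 0 0.45;1 0.1 0.09 0 0 0 0.6;1 0.13 0.12 0 0 0 0.75;1 0.16 0.15 0 0 0 0.9;1 0.19 0.18 0 0 0 1.05;1 0.22 0.20 0.02 0 0 1.2;1 0.24 0.22 0.05 0 0 1.35;1 0.245 0.24 0.06 0 0 1.5'
python3 jog.py '1 0 0 0 0 0 0.07;1 0 0 0 0 0 0.07;1 0 0 0 0 0 0.07'
python3 - <<'E'
from h import *
go(.4329,.2144,.055,JIG[2],False)
E
```

```text
guard z: [[492.0, 382.0], [165.0, 197.0]]
target [0.4329 0.2144 0.2   ] d [ 0.2854 -0.1932  0.0547] rot [-2.0000e-04  1.0000e-04  1.5713e+00]
t: 10.0
eef_pos: [0.8666, 0.217, 0.1885]
tcp_rot: [-3.141, 0.007, 0.165]
ft_force: [-0.3, -0.4, -0.4]
gripper_width: 0.997
grip_force: 0.0
t: 10.3
eef_pos: [0.8679, 0.2137, 0.1939]
tcp_rot: [3.141, 0.001, 0.101]
ft_force: [0.6, -0.5, -0.3]
gripper_width: 1.001
grip_force: 0.0
target [0.4329 0.2144 0.055 ] d [-0.4326 -0.0445  0.1395] rot [0.0001 0.0014 0.0094]
```

I typed that dy with the wrong sign. It stayed clear of everything (tips above 0.16 m), so I'll go back at this height.

```bash
python3 jog.py '1 -0.05 -0.005 0 0 0 0.009;1 -0.1 -0.01 0 0 0 0.009;1 -0.15 -0.015 0 0 0 0.009;1 -0.2 -0.02 0 0 0 0.009;1 -0.25 -0.025 0 0 0 0.009;1 -0.3 -0.03 0 0 0 0.009;1 -0.35 -0.035 0 0 0 0.009;1 -0.4 -0.04 0 0 0 0.009;1 -0.4326 -0.0445 0 0 0 0.009;1 -0.4326 -0.0445 0 0 0 0.009'
python3 jog.py '1 0 0 0 0 0 0;1 0 0 0 0 0 0'
python3 - <<'E'
from h import *
go(.4329,.2144,.055,JIG[2],False)
ct=cam("top");cs=cam("scene")
for a,b in (((191,207.6),(340.4,237.5)),((140.5,234.5),(418.7,253.1)),((195.3,252.3),(367.4,199.8))):
    for c,g in((ct,a),(cs,b)):
        try:
            u,ax=caps(c,g); print(u.round(1),ax,ray(c,u,.081).round(4))
        except Exception as e: print(str(e)[:60])
E
```

```text
t: 11.3
eef_pos: [0.4263, 0.2146, 0.195]
tcp_rot: [3.141, 0.004, 0.093]
ft_force: [0.3, -0.5, -0.3]
gripper_width: 0.999
grip_force: 0.0
t: 11.5
eef_pos: [0.4345, 0.2158, 0.1955]
tcp_rot: [-3.141, -0.002, 0.09]
ft_force: [0.5, -0.3, 0.3]
gripper_width: 1.003
grip_force: 0.0
target [0.4329 0.2144 0.055 ] d [-0.002   0.0013  0.1405] rot [-0.0005 -0.002  -0.0012]
[190.9 207.6] [11.8 12.2] [0.565  0.2286 0.081 ]
[340.4 237.6] [12.3 15.8] [0.5647 0.2289 0.081 ]
[138.9 229.1] [0.9 1.5] [0.5033 0.383  0.081 ]
[418.7 253.2] [12.5 17.6] [0.487  0.3779 0.081 ]
[196.6 250.7] [17.6 23.5] [0.4374 0.2104 0.081 ]
[367.4 199.8] [10.4 14.7] [0.4328 0.2144 0.081 ]
```

Nothing has shifted. Descend and grasp.

```bash
python3 jog.py '1 -0.002 0.0013 0.05 0 0 0;1 -0.002 0.0013 0.1 0 0 0;1 -0.002 0.0013 0.13 0 0 0;1 -0.002 0.0013 0.1405 0 0 0;0 -0.002 0.0013 0.1405 0 0 0;0 -0.002 0.0013 0.1405 0 0 0;0 -0.002 0.0013 0.1405 0 0 0;0 -0.002 0.0013 0.1405 0 0 0' 30
python3 jog.py '0 0 0 0 0 0 0;0 0 0 -0.03 0 0 0;0 0 0 -0.08 0 0 0;0 0 0 -0.12 0 0 0; 0 0 0 -0.12 0 0 0;0 0 0 -0.12 0 0 0'
python3 - <<'E'
from h import *
go(-.042,-.08,.175,JIG[2])
E
```

```text
t: 12.4
eef_pos: [0.4323, 0.2145, 0.0556]
tcp_rot: [-3.141, -0.002, 0.09]
ft_force: [0.7, 0.0, -0.9]
gripper_width: 0.682
grip_force: 0.0
t: 13.0
eef_pos: [0.4316, 0.2143, 0.1749]
tcp_rot: [-3.141, -0.002, 0.09]
ft_force: [-0.7, 0.6, -4.3]
gripper_width: 0.498
grip_force: 30.0
target [ 0.5315 -0.1435  0.175 ] d [ 6.750e-02  3.653e-01 -1.000e-04] rot [-0.0004 -0.0017 -0.002 ]
```

```bash
python3 jog.py '0 0.009 0.048 0 0 0 0;0 0.018 0.096 0 0 0 0;0 0.027 0.144 0 0 0 0;0 0.036 0.192 0 0 0 0;0 0.045 0.24 0 0 0 0;0 0.054 0.288 0 0 0 0;0 0.062 0.336 0 0 0 0;0 0.0675 0.365 0 0 0 0;0 0.0675 0.365 0 0 0 0;0 0.0675 0.365 0 0 0 0'
python3 jog.py '0 0 0 0.04 0 0 0;0 0 0 0.08 0 0 0;0 0 0 0.1 0 0 0;0 0 0 0.1 0 0 0'
python3 - <<'E'
from h import *
go(-.042,-.08,.0555,JIG[2])
E
```

```text
t: 14.0
eef_pos: [0.5302, -0.1434, 0.1725]
tcp_rot: [-3.14, 0.003, 0.088]
ft_force: [0.0, 0.2, -3.5]
gripper_width: 0.502
grip_force: 30.0
t: 14.4
eef_pos: [0.5304, -0.1415, 0.0715]
tcp_rot: [-3.14, 0.003, 0.091]
ft_force: [4.4, 1.5, -4.7]
gripper_width: 0.499
grip_force: 31.9
target [ 0.5315 -0.1435  0.0555] d [0.001  0.0021 0.016 ] rot [-0.0019  0.0028 -0.0007]
```

```bash
python3 jog.py '0 0.001 0.002 0.01 0 0 0;0 0.001 0.002 0.0155 0 0 0;0 0.001 0.002 0.0155 0 0 0;0.75 0.001 0.002 0.0155 0 0 0;0.75 0.001 0.002 0.0155 0 0 0;0.75 0.001 0.002 0.0155 0 0 0'
python3 jog.py '0.75 0 0 -0.04 0 0 0;0.75 0 0 -0.08 0 0 0;0.5 0 0 -0.1 0 0 0;0 -0.04 0 -0.1 0 0 0;0 -0.065 0 -0.1 0 0 0;0 -0.065 0 -0.1 0 0 0;0 -0.065 0 -0.1 0 0 0'
python3 - <<'E'
from h import *
go(-.1,-.08,.05,JIG[2]); go(-.042,-.08,.05,JIG[2])
E
```

```text
t: 15.0
eef_pos: [0.5324, -0.1449, 0.0589]
tcp_rot: [-3.142, 0.0, 0.09]
ft_force: [-0.8, 0.2, -0.5]
gripper_width: 0.732
grip_force: 0.0
t: 15.7
eef_pos: [0.4678, -0.1511, 0.1592]
tcp_rot: [3.141, -0.001, 0.089]
ft_force: [0.2, -0.1, -0.3]
gripper_width: 0.346
grip_force: 0.0
target [ 0.4737 -0.1488  0.05  ] d [ 0.0061 -0.0018  0.1092] rot [ 0.0002 -0.0005 -0.0026]
target [ 0.5315 -0.1435  0.05  ] d [ 0.0641 -0.002   0.1092] rot [ 0.0002 -0.0005 -0.0026]
```

```bash
python3 jog.py '0 0 -0.0018 0 0 0 -0.0026;0 0 -0.0018 0.05 0 0 -0.0026;0 0 -0.0018 0.1 0 0 -0.0026;0 0 -0.0018 0.121 0 0 -0.0026;0 0 -0.0018 0.121 0 0 -0.0026'
python3 jog.py '0 0.01 0 0 0 0 0;0 0.02 0 0 0 0 0;0 0.03 0 0 0 0 0;0 0.036 0 0 0 0 0;0 0.042 0 0 0 0 0;0 0.048 0 0 0 0 0;0 0.052 0 0 0 0 0;0 0.055 0 0 0 0 0;0 0.055 0 0 0 0 0'
python3 - <<'E'
from h import *
go(-.039,-.08,.038,JIG[2])
E
```

```text
t: 16.2
eef_pos: [0.4668, -0.1484, 0.0353]
tcp_rot: [-3.139, 0.004, 0.093]
ft_force: [0.3, 0.8, 0.2]
gripper_width: 0.001
grip_force: 0.0
t: 17.1
eef_pos: [0.5228, -0.1442, 0.0379]
tcp_rot: [3.141, -0.0, 0.092]
ft_force: [-0.2, 0.3, -0.1]
gripper_width: 0.008
grip_force: 0.0
target [ 0.5345 -0.1432  0.038 ] d [ 0.0117  0.0001 -0.0001] rot [ 0.0001 -0.0003  0.0007]
```

```bash
python3 - <<'E'
from h import *
cs=cam("scene"); crop(cs,140,90,180,140,4,"pics/s7.png")
E
```

```text
(no output)
```

View pics/s7.png

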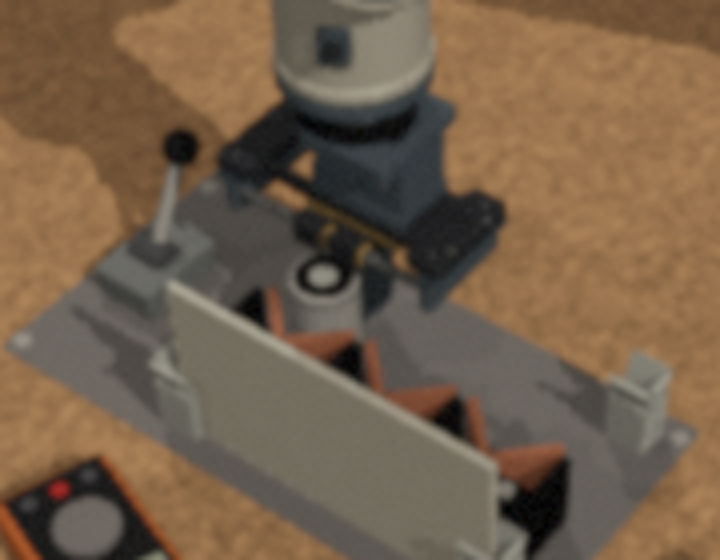

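The cell stands upright in front of the right V, cap at (322,277), with the fingers behind it. I'll keep pushing.

```bash
python3 jog.py '0 0.005 0 0 0 0 0;0 0.008 0 0 0 0 0;0 0.010 0 0 0 0 0;0 0.0115 0 0 0 0 0;0 0.0115 0 0 0 0 0'
python3 - <<'E'
from h import *
go(-.039,-.08,.038,JIG[2]); cs=cam("scene")
u,ax=caps(cs,(220,159)); X=ray(cs,u,.081); print(u,ax,X,proj(cs,jp(JIG,[[0,-.08,.081]])), jp(JIG,[0,-.08,0]))
E
```

```text
t: 17.65
eef_pos: [0.5327, -0.1429, 0.0376]
tcp_rot: [-3.141, 0.002, 0.092]
ft_force: [-7.3, -1.6, 1.6]
gripper_width: 0.002
grip_force: 3.7
target [ 0.5345 -0.1432  0.038 ] d [ 0.0017  0.0005 -0.0004] rot [-0.0007  0.0024  0.0008]
[220.92753029 157.7411108 ] [18.4 21.2] [ 0.56144924 -0.14059089  0.081     ] [[217.92229576 160.39469922]] [[ 0.57330979 -0.13966534  0.        ]]
```

```bash
python3 jog.py '0 0.003 0 0 0 0 0;0 0.003 0 0 0 0 0'
python3 jog.py '0 -0.02 0 0 0 0 0;0 -0.05 0 0 0 0 0;0 -0.07 0 -0.05 0 0 0;0.8 -0.07 0 -0.1 0 0 0;1 -0.07 0 -0.13 0 0 0;1 -0.07 0 -0.14 0 0 0'
python3 - <<'E'
from h import *
cs=cam("scene");ct=cam("top")
for c,n in((cs,"scene"),(ct,"top")):
  g=proj(c,jp(JIG,[[0,-.08,.081]]))[0]; u,ax=caps(c,g); print(n,g,u,ax,ray(c,u,.081))
print(jp(JIG,[0,-.08,0]))
go(.565,.2288,.19,JIG[2],False)
for a,b in (((191,207.6),(340.4,237.5)),((140.5,234.5),(418.7,253.1))):
    for c,g in((ct,a),(cs,b)):
        try:
            u,ax=caps(c,g); print(u.round(1),ax,ray(c,u,.081).round(4))
        except Exception as e: print(str(e)[:60])
E
```

```text
t: 17.9
eef_pos: [0.5328, -0.1423, 0.0372]
tcp_rot: [-3.139, 0.008, 0.092]
ft_force: [-23.3, -7.5, 7.5]
gripper_width: 0.006
grip_force: 12.0
t: 18.5
eef_pos: [0.4685, -0.1499, 0.1815]
tcp_rot: [3.139, -0.005, 0.092]
ft_force: [0.3, -0.0, -0.3]
gripper_width: 0.237
grip_force: 0.0
scene [217.92229576 160.39469922] [218.19705868 160.66283417] [ 9.1 13.2] [ 0.57352909 -0.13847848  0.081     ]
top [314.30560617 202.75126636] [316.40705299 203.63045692] [15.8 19.7] [ 0.57057648 -0.1457994   0.081     ]
[[ 0.57330979 -0.13966534  0.        ]]
target [0.565  0.2288 0.19  ] d [ 0.1314 -0.3679 -0.011 ] rot [ 0.0016 -0.0029  0.0006]
[191.  207.6] [12.1 12.5] [0.565  0.2285 0.081 ]
[340.4 237.6] [12.6 16.1] [0.5648 0.2288 0.081 ]
[140.5 234.5] [12.1 12.8] [0.4873 0.3777 0.081 ]
[418.7 253.1] [12.7 17.5] [0.4869 0.3779 0.081 ]
```

Seated: the cap measures about 1 mm from where it should be. Next is cell A.

```bash
python3 jog.py '1 0.016 -0.046 0 0 0 0;1 0.033 -0.092 0 0 0 0;1 0.05 -0.138 0 0 0 0;1 0.066 -0.184 0 0 0 0;1 0.083 -0.23 0 0 0 0;1 0.1 -0.276 0 0 0 0;1 0.116 -0.322 0 0 0 0;1 0.1314 -0.368 0 0 0 0;1 0.1314 -0.368 0 0 0 0;1 0.1314 -0.368 0 0 0 0'
python3 - <<'E'
from h import *
go(.5649,.2288,.055,JIG[2],False)
cs=cam("scene"); u,ax=caps(cs,(340.4,237.5)); print(u,ax,ray(cs,u,.081))
E
```

```text
t: 19.6
eef_pos: [0.5633, 0.23, 0.1757]
tcp_rot: [3.141, 0.003, 0.094]
ft_force: [-0.2, -0.4, -0.7]
gripper_width: 1.0
grip_force: 0.0
target [0.5649 0.2288 0.055 ] d [0.0018 0.0013 0.1207] rot [0.0007 0.0028 0.0027]
[340.39077568 237.57155514] [12.4 15.7] [0.56478387 0.22881868 0.081     ]
```

```bash
python3 jog.py '1 0.0015 0.001 0.05 0 0 0;1 0.0015 0.001 0.09 0 0 0;1 0.0015 0.001 0.1207 0 0 0;1 0.0015 0.001 0.1207 0 0 0;0 0.0015 0.001 0.1207 0 0 0;0 0.0015 0.001 0.1207 0 0 0;0 0.0015 0.001 0.1207 0 0 0;0 0.0015 0.001 0.1207 0 0 0;0 0.0015 0.001 0.1207 0 0 0' 30
python3 jog.py '0 0 0 0 0 0 0;0 0 0 -0.03 0 0 0;0 0 0 -0.08 0 0 0;0 0 0 -0.12 0 0 0; 0 0 0 -0.12 0 0 0;0 0 0 -0.12 0 0 0'
python3 - <<'E'
from h import *
go(-.042,0,.175,JIG[2])
E
```

```text
t: 20.55
eef_pos: [0.566, 0.2285, 0.058]
tcp_rot: [-3.141, -0.001, 0.092]
ft_force: [0.0, -0.3, -0.9]
gripper_width: 0.595
grip_force: 0.0
t: 21.15
eef_pos: [0.5658, 0.2285, 0.1776]
tcp_rot: [-3.141, -0.001, 0.092]
ft_force: [-0.4, -0.5, -3.7]
gripper_width: 0.5
grip_force: 30.0
target [ 0.5242 -0.0638  0.175 ] d [-0.0683  0.2872  0.0025] rot [-0.0002 -0.0011  0.0007]
```

```bash
python3 jog.py '0 -0.011 0.048 0 0 0 0;0 -0.022 0.096 0 0 0 0;0 -0.034 0.144 0 0 0 0;0 -0.046 0.192 0 0 0 0;0 -0.057 0.24 0 0 0 0;0 -0.0683 0.287 0 0 0 0;0 -0.0683 0.287 0 0 0 0;0 -0.0683 0.287 0.04 0 0 0;0 -0.0683 0.287 0.08 0 0 0;0 -0.0683 0.287 0.1 0 0 0'
python3 jog.py '0 0 0 0 0 0 0;0 0 0 0 0 0 0'
python3 - <<'E'
from h import *
go(-.042,0,.0585,JIG[2])
E
```

```text
t: 22.15
eef_pos: [0.5216, -0.0631, 0.0732]
tcp_rot: [-3.14, 0.005, 0.092]
ft_force: [0.6, -0.5, -2.4]
gripper_width: 0.5
grip_force: 30.0
t: 22.35
eef_pos: [0.5235, -0.0633, 0.0767]
tcp_rot: [-3.141, 0.002, 0.092]
ft_force: [-0.4, -0.7, -2.6]
gripper_width: 0.503
grip_force: 30.0
target [ 0.5242 -0.0638  0.0585] d [0.0006 0.0006 0.0182] rot [-0.0007  0.002   0.0007]
```

```bash
python3 jog.py '0 0 0.0005 0.01 0 0 0;0 0 0.0005 0.018 0 0 0;0 0 0.0005 0.018 0 0 0;0.75 0 0.0005 0.018 0 0 0;0.75 0 0.0005 0.018 0 0 0;0.75 0 0.0005 0.018 0 0 0'
python3 jog.py '0.75 0 0 -0.04 0 0 0;0.75 0 0 -0.08 0 0 0;0.5 0 0 -0.1 0 0 0;0 -0.04 0 -0.1 0 0 0;0 -0.065 0 -0.1 0 0 0;0 -0.065 0 -0.1 0 0 0;0 -0.065 0 -0.1 0 0 0'
python3 - <<'E'
from h import *
go(-.107,0,.038,JIG[2])
E
```

```text
t: 22.95
eef_pos: [0.5244, -0.0642, 0.0596]
tcp_rot: [3.141, -0.001, 0.092]
ft_force: [0.5, 0.0, 1.4]
gripper_width: 0.725
grip_force: 0.0
t: 23.65
eef_pos: [0.4596, -0.0703, 0.1597]
tcp_rot: [3.141, -0.001, 0.092]
ft_force: [1.3, 1.1, -0.4]
gripper_width: 0.341
grip_force: 0.0
target [ 0.4594 -0.0698  0.038 ] d [-0.0002 -0.0006  0.1217] rot [ 0.0004 -0.001   0.0001]
```

```bash
python3 jog.py '0 0 -0.0006 0 0 0 0;0 0 -0.0006 0.05 0 0 0;0 0 -0.0006 0.1 0 0 0;0 0 -0.0006 0.1215 0 0 0;0 0 -0.0006 0.1215 0 0 0'
python3 jog.py '0 0.012 0 0 0 0 0;0 0.024 0 0 0 0 0;0 0.032 0 0 0 0 0;0 0.040 0 0 0 0 0;0 0.047 0 0 0 0 0;0 0.053 0 0 0 0 0;0 0.058 0 0 0 0 0;0 0.062 0 0 0 0 0;0 0.066 0 0 0 0 0;0 0.068 0 0 0 0 0'
python3 - <<'E'
from h import *
go(-.039,0,.038,JIG[2])
E
```

```text
t: 24.15
eef_pos: [0.4586, -0.0691, 0.0351]
tcp_rot: [-3.14, 0.004, 0.092]
ft_force: [0.7, -0.4, 1.5]
gripper_width: 0.008
grip_force: 0.0
t: 25.15
eef_pos: [0.5255, -0.0631, 0.0374]
tcp_rot: [-3.141, 0.004, 0.092]
ft_force: [-16.0, -3.8, 6.0]
gripper_width: 0.006
grip_force: 8.2
target [ 0.5272 -0.0636  0.038 ] d [ 0.0017  0.0006 -0.0006] rot [-0.0008  0.0037  0.0008]
```

Same contact depth at 16 N, so it is seated. Retreat and check it.

```bash
python3 jog.py '0 0 0 0 0 0 0;0 -0.02 0 0 0 0 0;0 -0.05 0 0 0 0 0;0 -0.07 0 -0.05 0 0 0;0.8 -0.07 0 -0.1 0 0 0;1 -0.07 0 -0.13 0 0 0;1 -0.07 0 -0.14 0 0 0'
python3 - <<'E'
from h import *
cs=cam("scene");ct=cam("top")
for y in(-.08,0):
 for c,n in((cs,"scene"),(ct,"top")):
  g=proj(c,jp(JIG,[[0,y,.081]]))[0]; u,ax=caps(c,g,8); print(n,g,u,ax)
for c,g in((ct,(140.5,234.5)),(cs,(418.7,253.1))):
            u,ax=caps(c,g); print(u.round(1),ax,ray(c,u,.081).round(4))
go(.487,.3778,.19,JIG[2],False)
E
```

```text
t: 25.85
eef_pos: [0.4587, -0.0701, 0.1811]
tcp_rot: [3.14, -0.005, 0.092]
ft_force: [0.1, 1.5, -1.0]
gripper_width: 0.235
grip_force: 0.0
scene [217.92229576 160.39469922] [218.10631752 160.61443138] [ 9. 13.]
top [314.30560617 202.75126636] [314.20043564 202.58829308] [11.9 12.2]
scene [243.10706964 174.10636267] [243.36358356 174.44058514] [ 9.6 13.7]
top [287.57841704 205.63736223] [289.31546497 202.69830942] [ 4.9 10.6]
[140.5 234.5] [12.1 12.9] [0.4872 0.3776 0.081 ]
[418.7 253.1] [12.7 17.6] [0.4868 0.3779 0.081 ]
target [0.487  0.3778 0.19  ] d [ 0.0699 -0.4432 -0.0114] rot [ 0.0011 -0.0029  0.0006]
```

Both cells sit within about 0.3 px of their seats. Now the third cell.

```bash
python3 jog.py '1 0.008 -0.049 0 0 0 0;1 0.016 -0.098 0 0 0 0;1 0.024 -0.147 0 0 0 0;1 0.032 -0.196 0 0 0 0;1 0.04 -0.245 0 0 0 0;1 0.048 -0.294 0 0 0 0;1 0.056 -0.343 0 0 0 0;1 0.064 -0.392 0 0 0 0;1 0.07 -0.441 0 0 0 0;1 0.07 -0.443 0 0 0 0'
python3 jog.py '1 0 0 0 0 0 0;1 0 0 0 0 0 0'
python3 - <<'E'
from h import *
go(.487,.3778,.056,JIG[2],False)
cs=cam("scene"); u,ax=caps(cs,(418.7,253.1)); print(u,ax,ray(cs,u,.081))
E
```

```text
t: 26.95
eef_pos: [0.4856, 0.3827, 0.1751]
tcp_rot: [-3.141, 0.001, 0.096]
ft_force: [0.5, -0.8, -0.5]
gripper_width: 1.0
grip_force: 0.0
t: 27.15
eef_pos: [0.4858, 0.3767, 0.1762]
tcp_rot: [3.14, 0.002, 0.092]
ft_force: [1.0, -2.0, -0.5]
gripper_width: 1.001
grip_force: 0.0
target [0.487  0.3778 0.056 ] d [ 0.0015 -0.0011  0.1202] rot [0.0014 0.0022 0.0003]
[418.72942638 253.12149239] [12.5 17.3] [0.48686114 0.37785388 0.081     ]
```

```bash
python3 jog.py '1 0.0015 -0.001 0.05 0 0 0;1 0.0015 -0.001 0.09 0 0 0;1 0.0015 -0.001 0.12 0 0 0;1 0.0015 -0.001 0.12 0 0 0;0 0.0015 -0.001 0.12 0 0 0;0 0.0015 -0.001 0.12 0 0 0;0 0.0015 -0.001 0.12 0 0 0;0 0.0015 -0.001 0.12 0 0 0;0 0.0015 -0.001 0.12 0 0 0' 30
python3 jog.py '0 0 0 0 0 0 0;0 0 0 -0.03 0 0 0;0 0 0 -0.08 0 0 0;0 0 0 -0.12 0 0 0; 0 0 0 -0.12 0 0 0;0 0 0 -0.12 0 0 0'
python3 - <<'E'
from h import *
go(-.042,.08,.175,JIG[2])
E
```

```text
t: 28.1
eef_pos: [0.488, 0.3792, 0.0585]
tcp_rot: [-3.141, -0.001, 0.092]
ft_force: [-0.4, -0.6, 0.2]
gripper_width: 0.592
grip_force: 0.0
t: 28.7
eef_pos: [0.4877, 0.379, 0.178]
tcp_rot: [-3.141, -0.001, 0.092]
ft_force: [0.0, -0.0, -5.2]
gripper_width: 0.502
grip_force: 30.0
target [0.5169 0.0158 0.175 ] d [-0.0044  0.3643  0.0029] rot [-0.0004 -0.0009  0.0006]
```

```bash
python3 jog.py '0 0 0.049 0 0 0 0;0 0 0.098 0 0 0 0;0 -0.004 0.147 0 0 0 0;0 -0.004 0.196 0 0 0 0;0 -0.0044 0.245 0 0 0 0;0 -0.0044 0.294 0 0 0 0;0 -0.0044 0.343 0 0 0 0;0 -0.0044 0.364 0 0 0 0;0 -0.0044 0.364 0 0 0 0;0 -0.0044 0.364 0.04 0 0 0'
python3 jog.py '0 0 0 0.04 0 0 0;0 0 0 0.06 0 0 0;0 0 0 0.06 0 0 0;0 0 0 0.06 0 0 0'
python3 - <<'E'
from h import *
go(-.042,.08,.0585,JIG[2])
E
```

```text
t: 29.7
eef_pos: [0.5189, 0.0155, 0.1392]
tcp_rot: [3.141, -0.005, 0.09]
ft_force: [1.2, 1.0, -5.7]
gripper_width: 0.502
grip_force: 30.0
t: 30.1
eef_pos: [0.516, 0.0169, 0.0759]
tcp_rot: [-3.141, 0.003, 0.092]
ft_force: [1.0, 0.8, -3.7]
gripper_width: 0.5
grip_force: 30.8
target [0.5169 0.0158 0.0585] d [0.0008 0.0011 0.0174] rot [-0.0007  0.0027  0.001 ]
```

```bash
python3 jog.py '0 0 0.001 0.01 0 0 0;0 0 0.001 0.017 0 0 0;0 0 0.001 0.017 0 0 0;0.75 0 0.001 0.017 0 0 0;0.75 0 0.001 0.017 0 0 0;0.75 0 0.001 0.017 0 0 0'
python3 jog.py '0.75 0 0 -0.04 0 0 0;0.75 0 0 -0.08 0 0 0;0.5 0 0 -0.1 0 0 0;0 -0.04 0 -0.1 0 0 0;0 -0.065 0 -0.1 0 0 0;0 -0.065 0 -0.1 0 0 0;0 -0.065 0 -0.1 0 0 0'
python3 - <<'E'
from h import *
go(-.107,.08,.038,JIG[2])
E
```

```text
t: 30.7
eef_pos: [0.5171, 0.0151, 0.0611]
tcp_rot: [3.141, -0.001, 0.092]
ft_force: [-0.0, 0.4, 0.2]
gripper_width: 0.726
grip_force: 0.0
t: 31.4
eef_pos: [0.4524, 0.009, 0.1612]
tcp_rot: [3.141, -0.001, 0.092]
ft_force: [1.5, 0.6, -0.1]
gripper_width: 0.342
grip_force: 0.0
target [0.4521 0.0099 0.038 ] d [-0.0003 -0.0009  0.1232] rot [ 0.0002 -0.0011  0.0003]
```

```bash
python3 jog.py '0 0 -0.0009 0 0 0 0;0 0 -0.0009 0.05 0 0 0;0 0 -0.0009 0.1 0 0 0;0 0 -0.0009 0.123 0 0 0;0 0 -0.0009 0.123 0 0 0'
python3 jog.py '0 0.012 0 0 0 0 0;0 0.024 0 0 0 0 0;0 0.032 0 0 0 0 0;0 0.040 0 0 0 0 0;0 0.047 0 0 0 0 0;0 0.053 0 0 0 0 0;0 0.058 0 0 0 0 0;0 0.062 0 0 0 0 0;0 0.066 0 0 0 0 0;0 0.068 0 0 0 0 0'
python3 - <<'E'
from h import *
go(-.039,.08,.038,JIG[2])
E
```

```text
t: 31.9
eef_pos: [0.4513, 0.0102, 0.0351]
tcp_rot: [-3.141, 0.005, 0.092]
ft_force: [0.1, 1.0, -0.3]
gripper_width: 0.004
grip_force: 0.0
t: 32.9
eef_pos: [0.5181, 0.0164, 0.0373]
tcp_rot: [-3.141, 0.004, 0.092]
ft_force: [-15.0, -3.1, 5.4]
gripper_width: 0.001
grip_force: 7.8
target [0.5199 0.0161 0.038 ] d [ 0.0017  0.0004 -0.0007] rot [-0.0005  0.0039  0.0008]
```

```bash
python3 jog.py '0 0 0 0 0 0 0;0 -0.02 0 0 0 0 0;0 -0.05 0 0 0 0 0;0 -0.07 0 -0.05 0 0 0;0.5 -0.07 0 -0.1 0 0 0;0.5 -0.07 0 -0.15 0 0 0;0.5 -0.07 0 -0.2 0 0 0;0.5 -0.07 0 -0.21 0 0 0'
python3 - <<'E'
from h import *
cs=cam("scene");ct=cam("top")
for y in(-.08,0,.08):
 for c,n in((cs,"scene"),(ct,"top")):
  g=proj(c,jp(JIG,[[0,y,.081]]))[0]; u,ax=caps(c,g,8); print(n,g.round(1),u.round(1),ax)
go(.085,0,.24,JIG[2]+np.pi/2)
crop(cs,140,110,180,140,4,"pics/s8.png")
E
```

```text
t: 33.7
eef_pos: [0.4519, 0.0097, 0.2527]
tcp_rot: [3.14, -0.007, 0.092]
ft_force: [-0.6, -0.3, -0.9]
gripper_width: 0.322
grip_force: 0.0
scene [217.9 160.4] [218.1 160.6] [ 9.2 13.1]
top [314.3 202.8] [314.2 202.6] [11.9 12.2]
scene [243.1 174.1] [243.3 174.4] [ 9.6 13.6]
top [287.6 205.6] [287.4 205.5] [11.9 12.1]
scene [269.7 188.6] [270.  188.8] [10.2 14.1]
top [260.9 208.5] [260.9 208. ] [10.2 12. ]
target [ 0.6506 -0.0522  0.24  ] d [0.1927 0.08   0.0112] rot [ 0.0048 -0.0032 -1.5702]
```

View pics/s8.png

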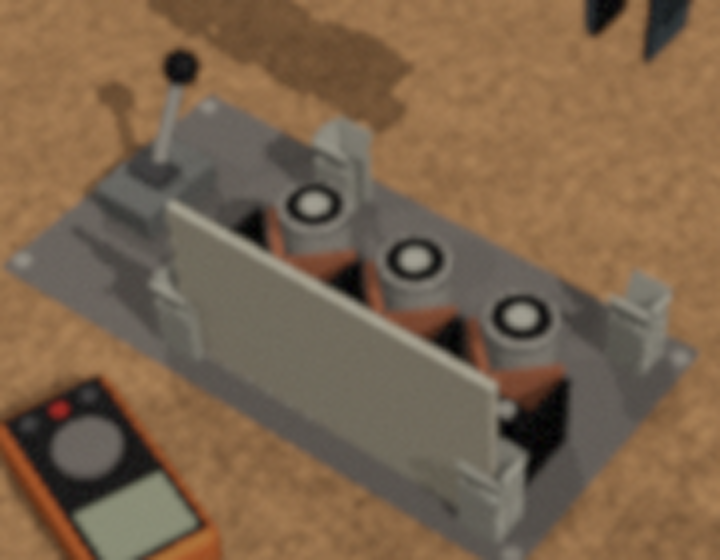

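All three cells are seated, with caps at (314,204), (414,259) and (521,316). The guard is still parked and the ball is in the off position at (181,67). Next, go over the guard.

```bash
python3 jog.py '0.5 0.02 0.01 0 0 0 -0.15;0.5 0.04 0.02 0 0 0 -0.3;0.5 0.06 0.03 0 0 0 -0.45;0.5 0.09 0.04 0 0 0 -0.6;0.5 0.11 0.05 0 0 0 -0.75;0.5 0.13 0.06 0 0 0 -0.9;0.5 0.15 0.07 0 0 0 -1.05;0.5 0.17 0.08 0 0 0 -1.2;0.5 0.19 0.08 0 0 0 -1.35;0.5 0.1927 0.08 0 0 0 -1.5'
python3 jog.py '0.5 0 0 0 0 0 -0.07;0.5 0 0 0 0 0 -0.07;0.5 0 0 0 0 0 -0.07'
python3 - <<'E'
from h import *
go(.085,0,.133,JIG[2]+np.pi/2)
E
```

```text
t: 34.8
eef_pos: [0.6507, -0.0522, 0.2453]
tcp_rot: [-3.14, -0.001, 1.598]
ft_force: [0.9, -0.5, 0.3]
gripper_width: 0.504
grip_force: 0.0
t: 35.1
eef_pos: [0.649, -0.0521, 0.2465]
tcp_rot: [-3.14, -0.0, 1.659]
ft_force: [-0.1, 0.4, -0.4]
gripper_width: 0.503
grip_force: 0.0
target [ 0.6506 -0.0522  0.133 ] d [-0.0004  0.0018  0.1135] rot [-0.0017 -0.0005 -0.0028]
```

```bash
python3 jog.py '0.5 0 0.0018 0.05 0 0 -0.003;0.5 0 0.0018 0.09 0 0 -0.003;0.5 0 0.0018 0.113 0 0 -0.003;0.5 0 0.0018 0.113 0 0 -0.003;0 0 0.0018 0.113 0 0 -0.003;0 0 0.0018 0.113 0 0 -0.003;0 0 0.0018 0.113 0 0 -0.003;0 0 0.0018 0.113 0 0 -0.003;0 0 0.0018 0.113 0 0 -0.003;0 0 0.0018 0.113 0 0 -0.003' 40
python3 jog.py '0 0 0 0 0 0 0;0 0 0 -0.03 0 0 0;0 0 0 -0.07 0 0 0;0 0 0 -0.11 0 0 0;0 0 0 -0.115 0 0 0;0 0 0 -0.115 0 0 0'
python3 - <<'E'
from h import *
go(-.075,0,.25,JIG[2]+np.pi/2)
E
```

```text
t: 36.1
eef_pos: [0.6515, -0.052, 0.1353]
tcp_rot: [3.141, 0.0, 1.665]
ft_force: [-0.9, 0.0, 4.7]
gripper_width: 0.061
grip_force: 40.0
t: 36.7
eef_pos: [0.6515, -0.052, 0.2507]
tcp_rot: [3.14, 0.001, 1.665]
ft_force: [0.1, -0.2, -3.2]
gripper_width: 0.064
grip_force: 40.0
target [ 0.4913 -0.0669  0.25  ] d [ 0.0003 -0.1609  0.0004] rot [0.002  0.0005 0.0028]
```

```bash
python3 jog.py '0 0 -0.04 0 0 0 0.002;0 0 -0.08 0 0 0 0.002;0 0 -0.12 0 0 0 0.002;0 0 -0.15 0 0 0 0.002;0 0 -0.161 0 0 0 0.002;0 0 -0.161 0 0 0 0.002;0 0 -0.161 0 0 0 0.002;0 0 -0.161 0 0 0 0.002'
python3 - <<'E'
from h import *
go(-.075,0,.1355,JIG[2]+np.pi/2)
E
```

```text
t: 37.5
eef_pos: [0.4919, -0.0671, 0.2493]
tcp_rot: [-3.142, -0.0, 1.663]
ft_force: [-0.1, -0.1, -2.0]
gripper_width: 0.062
grip_force: 40.0
target [ 0.4913 -0.0669  0.1355] d [ 0.0003 -0.0005  0.1138] rot [-0.     -0.0001  0.0009]
```

```bash
python3 jog.py '0 0 -0.0005 0.03 0 0 0;0 0 -0.0005 0.05 0 0 0;0 0 -0.0005 0.065 0 0 0;0 0 -0.0005 0.08 0 0 0;0 0 -0.0005 0.09 0 0 0;0 0 -0.0005 0.1 0 0 0;0 0 -0.0005 0.108 0 0 0;0 0 -0.0005 0.113 0 0 0;0 0 -0.0005 0.113 0 0 0'
```

```text
t: 38.4
eef_pos: [0.4902, -0.0671, 0.1363]
tcp_rot: [-3.141, -0.0, 1.663]
ft_force: [0.6, 0.2, -1.0]
gripper_width: 0.064
grip_force: 40.0
```

```bash
python3 jog.py '0.15 0 0 0 0 0 0;0.3 0 0 0 0 0 0;0.5 0 0 0 0 0 0;0.5 0 0 0 0 0 0;0.5 0 0 -0.04 0 0 0;0.5 0 0 -0.08 0 0 0;0.5 0 0 -0.12 0 0 0;0.5 0 0 -0.12 0 0 0'
python3 - <<'E'
from h import *
go(-.085,-.225,.25,JIG[2])
cs=cam("scene"); crop(cs,140,110,180,140,4,"pics/s9.png")
print(((proj(cs,jp(JIG,[[-.075,.12,.13],[-.075,-.12,.13]]))-[140,110])*4).round(0).tolist())
E
```

```text
t: 39.2
eef_pos: [0.4926, -0.0676, 0.2616]
tcp_rot: [3.134, 0.003, 1.663]
ft_force: [1.4, -0.5, -0.4]
gripper_width: 0.498
grip_force: 0.0
target [ 0.5019 -0.2918  0.25  ] d [-0.224  -0.0115  0.0122] rot [ 0.0082 -0.0039  1.5717]
[[649.0, 213.0], [333.0, 54.0]]
```

View pics/s9.png

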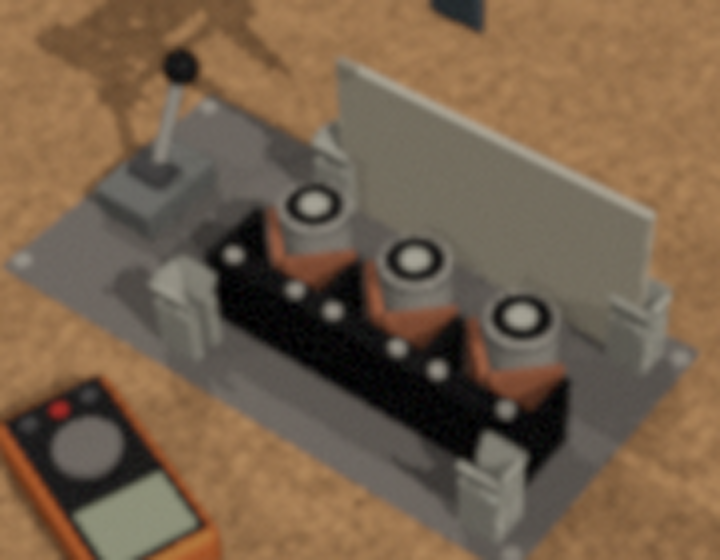

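The guard is down in front, with corners at (340,60) and (653,215), matching the start. Now the switch, from the robot side.

```bash
python3 jog.py '0 -0.02 0 0 0 0 0.15;0 -0.04 0 0 0 0 0.3;0 -0.06 0 0 0 0 0.45;0 -0.09 0 0 0 0 0.6;0 -0.11 -0.005 0 0 0 0.75;0 -0.13 -0.005 0 0 0 0.9;0 -0.15 -0.01 0 0 0 1.05;0 -0.18 -0.01 0 0 0 1.2;0 -0.21 -0.0115 0 0 0 1.35;0 -0.224 -0.0115 0 0 0 1.5'
python3 jog.py '0 0 0 0 0 0 0.07;0 0 0 0 0 0 0.07;0 0 0 0 0 0 0.07'
python3 - <<'E'
from h import *
import cv2
go(-.085,-.225,.107)
a=cv2.imread("pics/scene0.png"); b=np.ascontiguousarray(cam("scene")["img"][:,:,::-1])
for u,v in((225,125),(303,164)):
    t=a[v-8:v+9,u-8:u+9]; m=cv2.matchTemplate(b[v-14:v+15,u-14:u+15],t,cv2.TM_CCOEFF_NORMED); _,s,_,l=cv2.minMaxLoc(m); print(s,l[0]-6,l[1]-6)
E
```

```text
t: 40.25
eef_pos: [0.4991, -0.2932, 0.2554]
tcp_rot: [-3.141, 0.001, 0.156]
ft_force: [1.0, 0.1, -1.0]
gripper_width: 0.004
grip_force: 0.0
t: 40.55
eef_pos: [0.4992, -0.2909, 0.2559]
tcp_rot: [-3.141, 0.001, 0.096]
ft_force: [-0.4, -0.3, 0.1]
gripper_width: 0.003
grip_force: 0.0
target [ 0.5019 -0.2918  0.107 ] d [0.0027 0.0014 0.1489] rot [-0.001   0.001   0.0042]
0.9189000129699707 0 0
0.9451467394828796 0 0
```

```bash
python3 jog.py '0 0.002 0.0014 0.05 0 0 0.004;0 0.002 0.0014 0.1 0 0 0.004;0 0.002 0.0014 0.148 0 0 0.004;0 0.002 0.0014 0.148 0 0 0.004'
python3 jog.py '0 0.015 0 0 0 0 0;0 0.03 0 0 0 0 0;0 0.045 0 0 0 0 0;0 0.06 0 0 0 0 0;0 0.075 0 0 0 0 0;0 0.085 0 0 0 0 0;0 0.092 0 0 0 0 0;0 0.096 0 0 0 0 0;0 0.096 0 0 0 0 0'
python3 - <<'E'
from h import *
go(.010,-.225,.107)
E
```

```text
t: 41.0
eef_pos: [0.4988, -0.29, 0.1037]
tcp_rot: [-3.135, 0.007, 0.091]
ft_force: [-0.4, -0.1, 0.5]
gripper_width: 0.009
grip_force: 0.0
t: 41.9
eef_pos: [0.5956, -0.2837, 0.1094]
tcp_rot: [-3.141, 0.004, 0.09]
ft_force: [-12.2, 1.1, 9.5]
gripper_width: 0.003
grip_force: 7.0
target [ 0.5965 -0.2831  0.107 ] d [ 0.001  -0.0004  0.0024] rot [-0.001   0.0037 -0.0017]
```

At the stop with 12 N. Retreat and check everything.

```bash
python3 jog.py '0 -0.02 0 0 0 0 0;0 -0.05 0 0 0 0 0;0 -0.08 0 -0.04 0 0 0;0 -0.08 0 -0.09 0 0 0;0 -0.08 0.05 -0.14 0 0 0;0 -0.08 0.1 -0.14 0 0 0;0 -0.08 0.1 -0.14 0 0 0'
python3 - <<'E'
from h import *
cs=cam("scene");ct=cam("top")
for y in(-.08,0,.08):
 for c,n in((cs,"scene"),(ct,"top")):
  g=proj(c,jp(JIG,[[0,y,.081]]))[0]; u,ax=caps(c,g,8); print(n,g.round(1),u.round(1),ax)
crop(cs,140,110,180,140,4,"pics/s10.png")
a=cv2.imread("pics/scene0.png"); b=np.ascontiguousarray(cs["img"][:,:,::-1])
for u,v in((225,125),(303,164),(167,139),(165,235),(239,281),(317,325)):
    t=a[v-8:v+9,u-8:u+9]; m=cv2.matchTemplate(b[v-14:v+15,u-14:u+15],t,cv2.TM_CCOEFF_NORMED); _,s,_,l=cv2.minMaxLoc(m); print(round(s,3),l[0]-6,l[1]-6)
E
```

```text
t: 42.6
eef_pos: [0.5269, -0.3949, 0.2521]
tcp_rot: [3.137, -0.003, 0.088]
ft_force: [0.5, 0.5, -0.2]
gripper_width: 0.01
grip_force: 0.0
scene [217.9 160.4] [218.1 160.6] [ 8.5 12.1]
top [314.3 202.8] [314.2 202.6] [11.8 12.1]
scene [243.1 174.1] [243.3 174.4] [ 9.5 13.6]
top [287.6 205.6] [287.4 205.5] [11.8 12. ]
scene [269.7 188.6] [269.9 188.9] [10.4 14.4]
top [260.9 208.5] [260.8 208.3] [12.  12.4]
0.919 0 0
0.941 0 0
0.971 -2 3
0.988 0 0
0.989 0 0
0.996 0 0
```

View pics/s10.png

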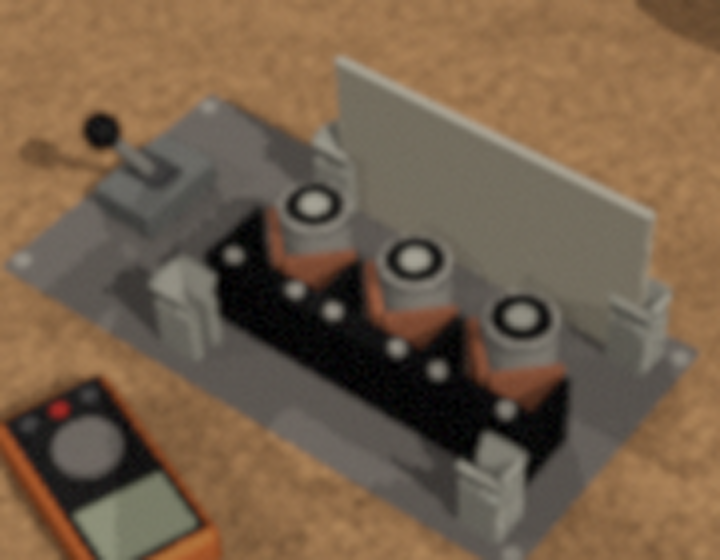

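All three cells are seated, the guard is back as it was at the start, and the ball at (102,130) is at the on stop. The meter, tape and screwdriver have not moved. Handing in.

```bash
python3 jog.py '0 0 0 0 0 0 0;0 0 0 0 0 0 0;0 0 0 0 0 0 0'; python3 -c "
from cell import r
print(r.finish_job())"
```

```text
t: 43.0
eef_pos: [0.5265, -0.3895, 0.2486]
tcp_rot: [-3.141, 0.0, 0.09]
ft_force: [-0.6, 0.4, 0.4]
gripper_width: 0.003
grip_force: 0.0
the job is handed in; nothing more can be done
None
```

I handed the job in at about 43 s: in my last camera check all three cells were seated upright in their Vs, the guard was right down in the front slots, the switch was on, and the meter, screwdriver and tape had not moved; the hand-in returned no verdict.

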